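# Complete the row of paint pots on the desk rack

## Robot

A 7-joint arm with a two-finger parallel gripper is mounted at the origin on the work surface. World frame = base frame: x ahead of the robot, y to its left, z up, the work surface at z = 0. Lengths are in m, angles in degrees, forces in N, time in s.
With the tool pointing down it reaches from about 0.4 to 0.875 m from the base axis. Payload 4.4 kg.
Tool frame: the origin (TCP) lies at the very end of the fingers, on their centre line; the grasp point (between the pads) lies 19 mm behind it (bot.grasp_offset is the distance from the TCP to the grasp point, in m); z points along the fingers, y is the line along which they close (so a half turn about z gives the same grasp; the last joint's range is limited). The gripper opens to 85 mm and grips with 20 to 120 N. Pads are 22 mm wide; open, the fingers measure 114 mm over their backs; the gripper's body (76 mm by 85 mm) begins 54 mm behind the grasp point. The pads swing forward as they close: fully open they stand 13 mm farther back than shut.
Start: joints at [65.157, 36.005, 2.206, 86.941, -1.547, 57.084, -1.146], TCP at [0.234, -0.607, 0.231] pointing down, gripper open.
Joint ranges: [-175.42, 175.42], [-21.48, 121.26], [-71.46, 75.88], [10.55, 141.38], [-63.04, 243.04], [13.31, 113.54], [-168.57, 168.57]. Speed limits (degrees/s): [147.25, 147.25, 180, 180, 180, 180, 180].

## Interface

Orientations are given as [roll, pitch, yaw] about the fixed x, y, z axes, in that order (R = Rz(yaw) Ry(pitch) Rx(roll)).
In Python, from cell import bot, planner, read_camera, calibration gives the robot as it stands. Calls block until the motion is done:
- bot.move_pose(position, orientation): joint-space move of the TCP to a pose.
- bot.move_straight(position, ori=None, vel=0.15): straight line of the TCP; ori=None keeps the orientation; vel is the mean speed in m/s.
- bot.set_joints(angles): joint-space move.
- bot.set_gripper(opening): opening from 0.0 (shut) to 1.0 (fully open); the grip force is fixed at half the most; returns when the fingers have stopped.
- bot.sleep(seconds).
- planner.inverse_kinematics(position, orientation): joint angles nearest the present ones, or None.
- bot.sense(): the state.
- read_camera(name): name is "scene" or "top" or "wrist"; returns (picture, depth): 400x640x3 uint8, blue, green, red; 400x640 float32, m along the optical axis (not along the pixel's ray), 0 where there is no reading.
- calibration(name): a dict with "fx", "fy", "cx", "cy" (pixels), "dist_coeffs" ([k1, k2, p1, p2, k3] as OpenCV has them; the pictures are not rectified), "rvec" (rotation vector, rad) and "tvec" (3), from world to camera coordinates, as OpenCV has them; the wrist camera has in their place "hand_eye" (4x4, takes a point from camera to tool coordinates, whose origin is the TCP and whose axes are the flange's). Camera axes: x right, y down, z forward; pixel columns grow to the right and rows downward; lengths in m; the calibration is good to about 2 mm. A picture is of the moment at which its call begins: read the wrist's pose just before it. calibration takes no time and is no camera call.
A pose or a line that the arm cannot do raises bot.PlanningError and nothing moves.
- bot.job_done(): hands the job in; it is judged then, once.
The state is a dict: "t": time; "joint_positions": joint angles; "joint_velocities": joint speeds; "effort": joint torques, N m; "ee_pos": TCP position; "ee_rot": TCP orientation; "force": force on the tool from outside, world axes, zero at the start; "torque": the same for the moment, N m; "finger_gap": opening from 0.0 (shut) to 1.0 (fully open); "finger_force": force on a finger pad.
Only numpy, scipy, OpenCV 4.12 (cv2) and the standard library are available. Lean on these libraries where they do the work, as an engineer would, in place of code of your own. Each camera call takes 0.05 s, during which the arm holds its last target. There are 200 camera calls.

## Task

Two squat paint pots, the same size as the one already on the low wooden rack, have strayed onto the desk. Set them down upright on the rack's two empty cork pads, one pot to a pad and centred on it, so that all three stand side by side in a neat row; do not drop them, and leave the pot already on the rack on its own pad.

Things in the scene. Friction and masses are not known exactly. Their poses are not given: they have to be found in the camera images.
- rack: low wooden rack fixed to the desk, turned up to 15 degrees: flat board 100 mm deep (x, away from the robot) by 280 mm long (y), top 70 mm above the desk. Origin at desk level under the board's centre, z up. Three flat cork pads, 64 mm wide, under 1 mm high, lie along its centre line at y = +80, 0, -80 mm; the one at +80 (left, seen from the robot) already carries a pot, the others are empty
- jar_home: squat round paint pot, 60 mm high: straight white body 54 mm wide, black lid (top 16 mm) 52 mm wide; about 0.15 kg. Origin at the centre of its underside, z up; yaw does not matter. This one already stands on the rack's left end pad and stays there
- jar_a: squat round paint pot, 60 mm high: straight white body 54 mm wide, black lid (top 16 mm) 52 mm wide; about 0.15 kg. Origin at the centre of its underside, z up; yaw does not matter. A stray, upright on the desk between robot and rack, in a line with bystanders: a taller pot (115 mm high, 54 wide), a small pot (42 high, 34 wide), a flat tin (28 high, 74 wide), in any order, 100 mm or more apart
- jar_b: squat round paint pot, 60 mm high: straight white body 54 mm wide, black lid (top 16 mm) 52 mm wide; about 0.15 kg. Origin at the centre of its underside, z up; yaw does not matter. The other stray, in the same line, alike in all ways; either may go to either empty pad
Not all that is in view belongs to the job. Leave any purple look-alike of the jar_a alone. What is shaped like the jar_b but red is not meant.

How it is judged (in metres and radians):
At the end, for the whole second after the job is handed in: All three squat pots stand upright (within 8 degrees), at rest, undersides within 8 mm of the rack's board, one on each cork pad: centre within 15 mm of the pad's centre along and across the board. The first pot is still on the left end pad; the strays fill the other two in either order (x of jar_home in the frame of rack between -0.015 and 0.015 m and y of jar_home in the frame of rack between 0.065 and 0.095 m and z of jar_home in the frame of rack between 0.062 and 0.078 m and angle between jar_home's own z axis and vertical below 0.15 rad and linear speed of jar_home below 0.02 m/s and (((x of jar_a in the frame of rack between -0.015 and 0.015 m and y of jar_a in the frame of rack between -0.015 and 0.015 m and z of jar_a in the frame of rack between 0.062 and 0.078 m and angle between jar_a's own z axis and vertical below 0.15 rad and linear speed of jar_a below 0.02 m/s) and (x of jar_b in the frame of rack between -0.015 and 0.015 m and y of jar_b in the frame of rack between -0.095 and -0.065 m and z of jar_b in the frame of rack between 0.062 and 0.078 m and angle between jar_b's own z axis and vertical below 0.15 rad and linear speed of jar_b below 0.02 m/s)) or ((x of jar_b in the frame of rack between -0.015 and 0.015 m and y of jar_b in the frame of rack between -0.015 and 0.015 m and z of jar_b in the frame of rack between 0.062 and 0.078 m and angle between jar_b's own z axis and vertical below 0.15 rad and linear speed of jar_b below 0.02 m/s) and (x of jar_a in the frame of rack between -0.015 and 0.015 m and y of jar_a in the frame of rack between -0.095 and -0.065 m and z of jar_a in the frame of rack between 0.062 and 0.078 m and angle between jar_a's own z axis and vertical below 0.15 rad and linear speed of jar_a below 0.02 m/s)))); the robot touches nothing.
It fails at once if a squat pot is let go more than 25 mm above the rack's board (height (world z) of jar_a above 0.095 m and contact force between the fingers and jar_a below 0.05 N).
It fails at once if a squat pot is let go more than 25 mm above the rack's board (height (world z) of jar_b above 0.095 m and contact force between the fingers and jar_b below 0.05 N).
It also fails if it takes over 56 s, if anything falls off the work surface, if the arm or the gripper's body presses on something with over 40 N, if the wrist force passes 120 N, or if a joint passes its speed limit or range.

## Working session

There is one attempt and no reset: what is moved stays moved. The work goes in short steps, each a Python script; the robot and the scene stay as the last script left them, time stands still between calls to the robot, and variables do not carry over. Pictures are saved under pics/ and viewed, at most 10 in all, crops included, and the job is handed in when it is done.

```bash
mkdir -p pics; ls; python3 - <<'E'
from cell import bot,read_camera,calibration
import cv2,numpy as np
for n in("scene","top"):
    p,d=read_camera(n); cv2.imwrite(f"pics/{n}0.png",p); np.save(f"pics/{n}0.npy",d)
    print(n,calibration(n))
s=bot.sense();print(s["t"],s["ee_pos"],s["ee_rot"])
E
```

```text
pics
scene {'fx': 366.97970468728073, 'fy': 366.97970468728073, 'cx': 320.4597196813378, 'cy': 200.18447717155624, 'dist_coeffs': array([-0.01810786,  0.        ,  0.        ,  0.        ,  0.        ]), 'rvec': array([ 1.16775697,  2.25355009, -1.09205463]), 'tvec': array([ 0.32097921, -0.21241506,  1.22118552])}
top {'fx': 381.39251723730405, 'fy': 381.39251723730405, 'cx': 321.70371812728433, 'cy': 199.08772160123155, 'dist_coeffs': array([-0.08317787,  0.        ,  0.        ,  0.        ,  0.        ]), 'rvec': array([ 2.26250654, -1.93837191,  0.19318918]), 'tvec': array([-0.0972816 ,  0.49739141,  0.87519088])}
0.1 [ 0.2335928  -0.6059794   0.23049469] [-1.79903444e+02 -2.23933871e-03  2.10731490e+01]
```

View pics/top0.png

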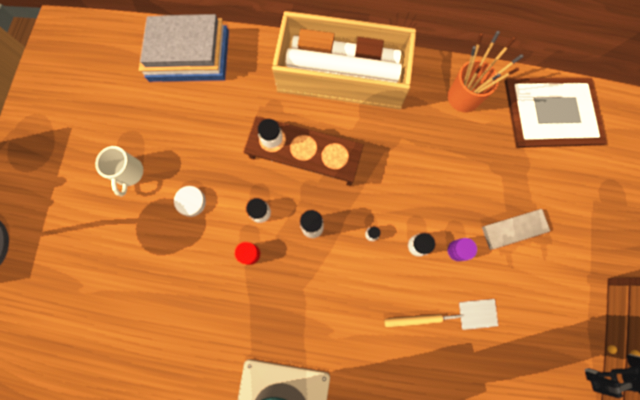

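View pics/scene0.png

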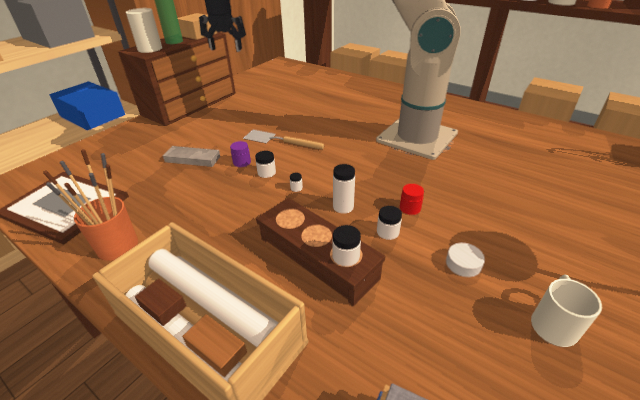

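Candidates (top view): squat pots at (258,209) and (422,244). Similar things are the tall pot (312,222), small pot (373,233), tin (189,200), red (246,253), purple (462,249) and the home pot (270,133). I'd take the two squat ones, and I'll check their heights and sizes by depth plus a close crop.

```bash
cat > h.py <<'E'
from cell import bot,planner,read_camera,calibration
import cv2,numpy as np
def cloud(n,d,T=None):
    c=calibration(n); K=np.array([[c["fx"],0,c["cx"]],[0,c["fy"],c["cy"]],[0,0,1]])
    v,u=np.mgrid[:400,:640]
    q=cv2.undistortPoints(np.stack([u,v],-1).reshape(-1,1,2).astype(np.float64),K,c["dist_coeffs"]).reshape(400,640,2)
    P=np.dstack([q*d[...,None],d])
    if T is None:
        R=cv2.Rodrigues(c["rvec"])[0]; return (P-c["tvec"])@R
    M=T@c["hand_eye"]; return P@M[:3,:3].T+M[:3,3]
E
python3 - <<'E'
from h import *
for n,pix in(("top",dict(home=(270,133),A=(258,209),B=(422,244),tall=(312,222),small=(373,233),purple=(462,249),red=(246,253),tin=(189,200),pad0=(303,148),pad1=(335,156))),("scene",dict(home=(346,245),A=(389,222),B=(265,164),tall=(344,188),small=(296,182)))):
    d=np.load(f"pics/{n}0.npy");W=cloud(n,d)
    for k,(u,v) in pix.items():
        w=W[v-25:v+26,u-25:u+26].reshape(-1,3); c=W[v,u]
        w=w[np.linalg.norm(w[:,:2]-c[:2],axis=1)<.05]
        zt=np.percentile(w[:,2],99); t=w[w[:,2]>zt-.008]
        print(n,k,c.round(3),"top z",zt.round(3),"n",len(t),"mid",((t.max(0)+t.min(0))/2).round(3)[:2],"ext",np.ptp(t,0).round(3)[:2])
    if n=="top":
        m=(W[...,2]>.06)&(W[...,2]<.08); s=np.zeros_like(m); s[110:190,235:375]=1; m&=s
        p=W[m][:,:2]; r=cv2.minAreaRect((p*1000).astype(np.float32)); print("rack",r,len(p))
p=cv2.imread("pics/top0.png"); q=cv2.imread("pics/scene0.png")
f=lambda i,u,v:cv2.resize(i[v-30:v+30,u-40:u+40],(400,300),interpolation=cv2.INTER_CUBIC)
cv2.imwrite("pics/crop.png",np.vstack([np.hstack([f(p,258,209),f(p,422,244)]),np.hstack([f(q,389,222),f(q,265,164)])]))
E
```

```text
top home [ 0.323 -0.052  0.957] top z 0.957 n 13 mid [ 0.323 -0.052] ext [0. 0.]
top A [0.457 0.127 0.058] top z 0.063 n 365 mid [0.459 0.133] ext [0.051 0.052]
top B [ 0.434 -0.271  0.06 ] top z 0.063 n 367 mid [ 0.438 -0.276] ext [0.052 0.049]
top tall [ 0.439 -0.009  0.115] top z 0.117 n 418 mid [ 0.441 -0.006] ext [0.051 0.05 ]
top small [ 0.445 -0.154  0.042] top z 0.044 n 126 mid [ 0.446 -0.156] ext [0.028 0.031]
top purple [ 0.436 -0.367  0.058] top z 0.062 n 380 mid [ 0.439 -0.376] ext [0.051 0.051]
top red [0.35  0.135 0.062] top z 0.063 n 369 mid [0.352 0.138] ext [0.051 0.05 ]
top tin [0.457 0.31  0.029] top z 0.032 n 622 mid [0.458 0.314] ext [0.072 0.074]
top pad0 [0.621 0.044 0.071] top z 0.074 n 1240 mid [0.621 0.044] ext [0.099 0.1  ]
top pad1 [ 0.613 -0.036  0.07 ] top z 0.074 n 1254 mid [ 0.613 -0.036] ext [0.098 0.099]
rack ((622.1930541992188, 44.32560729980469), (278.8441467285156, 102.0628890991211), 82.91508483886719) 3971
scene home [0.659 0.14  0.125] top z 0.13 n 483 mid [0.638 0.127] ext [0.052 0.052]
scene A [0.484 0.143 0.052] top z 0.061 n 304 mid [0.462 0.133] ext [0.053 0.052]
scene B [ 0.456 -0.258  0.045] top z 0.06 n 168 mid [ 0.439 -0.274] ext [0.052 0.052]
scene tall [0.464 0.01  0.078] top z 0.115 n 252 mid [ 0.444 -0.004] ext [0.053 0.051]
scene small [ 0.46  -0.144  0.031] top z 0.042 n 82 mid [ 0.449 -0.155] ext [0.032 0.031]
```

View pics/crop.png

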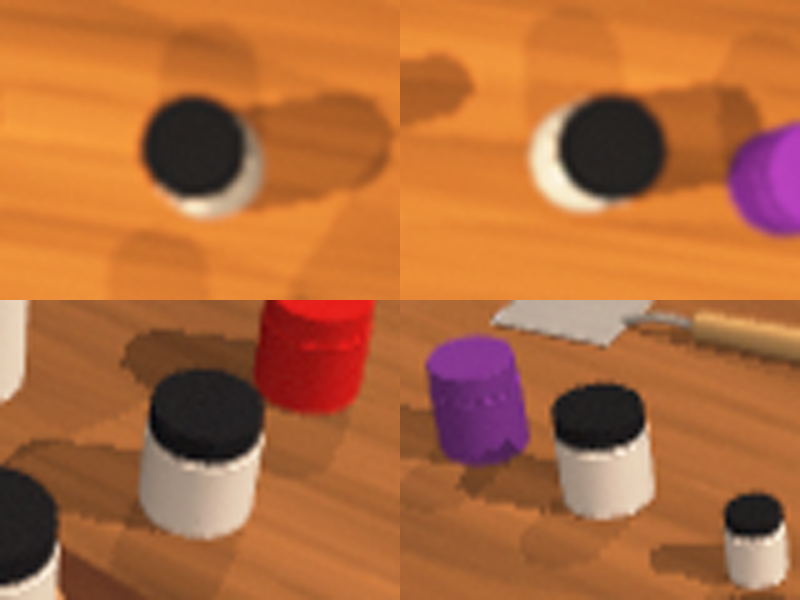

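The two crops show white squat pots with black lids, next to the red pot (lower left) and the purple one. The heights match at 60 mm: A is at (0.460, 0.133), B at (0.438, -0.275). The rack is at (0.623, 0.044), yaw -7.1°. I'll do pot A first, putting it on the middle pad.

```bash
cat >> h.py <<'E'
YAW=np.radians(-7.1); RC=np.array([.6235,.044]); RY=np.array([-np.sin(YAW),np.cos(YAW)])
def pick(xy,ori,g=.012):
    bot.set_gripper(.92)
    bot.move_pose([*xy,.20],ori); bot.move_straight([*xy,g],vel=.12)
    bot.set_gripper(0.); s=bot.sense(); print("grip",s["t"],s["finger_gap"],s["finger_force"],s["ee_pos"])
    bot.move_straight([*xy,.24],vel=.2); s=bot.sense(); print("lift",s["finger_gap"],s["finger_force"])
def place(off,ori,g=.012):
    xy=RC+off*RY
    bot.move_pose([*xy,.24],ori); bot.move_straight([*xy,.11],vel=.15)
    bot.move_straight([*xy,.0735+g],vel=.03); s=bot.sense(); print("down",s["t"],s["force"],s["finger_gap"],s["ee_pos"])
E
python3 - <<'E'
from h import *
for y in(82.9,-97.1):
    o=[180,0,y]
    print(y,[None if (j:=planner.inverse_kinematics([*p],o)) is None else np.round(j,0) for p in([.4605,.133,.012],[.4605,.133,.24],[.438,-.275,.012],[.438,-.275,.24],[*RC,.08],[*(RC-.08*RY),.24])])
E
```

```text
82.9 [array([ -7.,  46., -19., 122.,  45.,  19., -71.]), array([  2.,  24., -29., 112.,  15.,  48., -43.]), array([ 33.,  46.,  -6., 116.,  14.,  18.,   8.]), array([ 40.,  25., -15., 107.,   9.,  49.,  13.]), array([  1.,  45., -13.,  98.,  15.,  39., -27.]), array([ 13.,  34., -20.,  92.,  13.,  57., -18.])]
-97.1 [array([ 18.,  61., -61., 121.,  75.,  52.,  82.]), array([ 21.,  32., -61., 112.,  34.,  56., 117.]), array([  15.,   48.,   21.,  117.,  -44.,   23., -116.]), array([   5.,   28.,   35.,  108.,  -20.,   50., -137.]), array([ -26.,   50.,   34.,   99.,  -38.,   44., -160.]), array([ -19.,   36.,   32.,   93.,  -22.,   58., -167.])]
```

```bash
python3 - <<'E'
from h import *
o=[180,0,82.9]
pick([.4605,.133],o); place(0,o)
p,d=read_camera("scene"); cv2.imwrite("pics/s1.png",p)
E
```

```text
grip 5.15 0.606535304059639 62.19886603066698 [0.46071259 0.13303773 0.01286068]
lift 0.6121397382262987 62.79216789174825
down 9.1917 [-0.39522919  0.0500055  -1.39769161] 0.6126404261727603 [0.62363682 0.04405682 0.08562469]
```

View pics/s1.png

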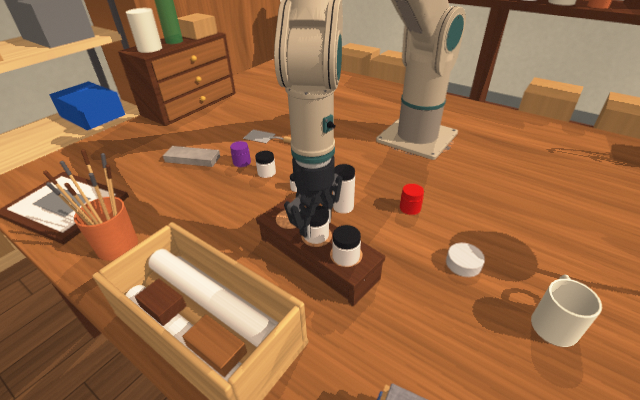

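The pot is held just above the middle pad (316,228), clear of its neighbour. I'll lower it the last 2 mm, release it, then bring the second pot over.

```bash
cat >> h.py <<'E'
def release(off,g=.012):
    xy=RC+off*RY
    bot.move_straight([*xy,.0715+g],vel=.01); bot.sleep(.2); print("touch",bot.sense()["force"])
    bot.set_gripper(.92); bot.sleep(.2); bot.move_straight([*xy,.24],vel=.15)
E
python3 - <<'E'
from h import *
o=[180,0,82.9]
release(0)
pick([.4395,-.2755],o); place(-.08,o); release(-.08)
bot.move_pose([.45,-.2,.3],o)
for n in("scene","top"):
    p,d=read_camera(n); cv2.imwrite(f"pics/{n}2.png",p); W=cloud(n,d)
    w=W.reshape(-1,3); q=(w[:,:2]-RC)
    R=np.array([[np.cos(YAW),-np.sin(YAW)],[np.sin(YAW),np.cos(YAW)]]); q=q@R
    for y in(.08,0,-.08):
        m=(np.abs(q[:,0])<.045)&(np.abs(q[:,1]-y)<.038)&(w[:,2]>.12)&(w[:,2]<.14)
        if m.sum(): print(n,y,((q[m].max(0)+q[m].min(0))/2).round(4),np.ptp(q[m],0).round(3),w[m,2].max().round(4),m.sum())
print(bot.sense()["t"])
E
```

```text
touch [-0.13616694 -0.20441257 -2.98085052]
grip 15.2417 0.6107899769777512 62.684573689475656 [ 0.43937462 -0.27568521  0.01270784]
lift 0.6152558326155614 62.86086360923946
down 19.6583 [-0.10772887  1.15851502 -1.89352414] 0.6135407519708503 [ 0.61379659 -0.03533281  0.0856547 ]
touch [ 0.06285981 -0.32378261 -2.00848196]
scene 0.08 [0.0043 0.0839] [0.052 0.052] 0.1319 511
scene 0 [0.0013 0.0016] [0.052 0.052] 0.1317 422
scene -0.08 [ 0.002  -0.0788] [0.051 0.051] 0.1314 361
top 0.08 [0.0017 0.0826] [0.052 0.049] 0.1336 382
top 0 [-0.0013 -0.0005] [0.051 0.051] 0.1357 399
top -0.08 [-0.0012 -0.0806] [0.053 0.051] 0.1344 406
23.0333
```

View pics/scene2.png

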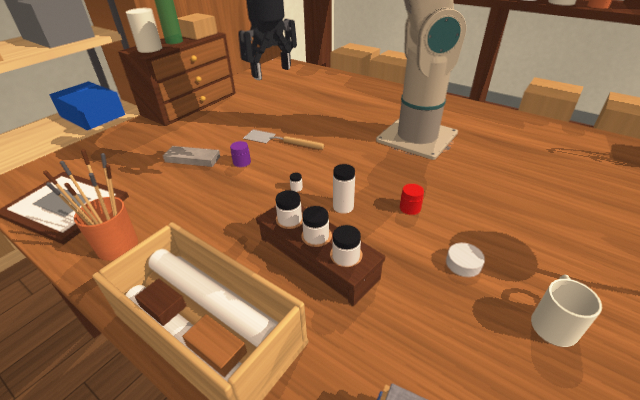

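All three pots stand upright in a row at (289,209), (316,226) and (347,246), each within a few mm of its pad's centre. The gripper is clear.

```bash
python3 -c "
from cell import bot
print(bot.job_done())"
```

```text
the job is handed in; nothing more can be done
None
```

Both stray pots are on the two empty cork pads, upright and within about 2 mm of centre by the last camera check; the pot already on the rack was left alone, and I handed the job in at about 23 s (no verdict came back).

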